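# Bring an indexing table to its zero line and clamp it

### The job

Bring the core on the indexing table to the zero position. With the fingertips, push the clamp lever fully over to release the table; then push the table round by its finger post until the index line on the table lines up with the zero line of the graduated ring (the long heavy line at the triangular pip); then push the clamp lever back until it is tight. Only push: take nothing between the fingers, leave the core seated on its spigot and the tools and parts around the table where they are.

Things in the scene. Friction and masses are not known exactly. Their poses are not given: they have to be found in the camera images.
- table_axis (a point): Centre of the turntable on its top face, z = 47 mm, on the upright axis of the indexing table: grey casting on a 226 x 206 mm base plate screwed to the bench, a fixed graduated ring (diameter 220 mm, top at z = 42.5 mm) and a steel turntable (diameter 183 mm) with a core on it. Its x axis points from the front of the casting to its back, y towards the clamp lever.
- graduated_ring: Aluminium ring with black graduation lines every 10 degrees, fixed to the casting at an angle that differs each time; it cannot be turned. Origin on the table axis at bench height (z = 0); the zero line lies along the ring's own -x direction.
- zero_line (a point): Inner end of the zero line on the ring, 92.5 mm from the table axis, z = 43 mm. The zero line is the longest and thickest line (17 x 5 mm); a dark triangular pip sticks out of the ring at its outer end.
- index_line (a point): Outer end of the index line, 90 mm from the table axis, z = 47 mm: the only line on the turntable, black, radial, 30 x 4.5 mm, reaching to the turntable's edge. Lined up, it points at the zero line.
- turntable (a joint): Angle of the turntable in rad, growing counterclockwise seen from above; at 0 its index line points to the front of the casting (-x of table_axis). At the start the index line always stands clockwise of the zero line by 0.4 to 1.45 rad. Released, it turns with about 2 N at the finger post and stays where it is left; clamped, a brake holds it against about 15 N there.
- finger_post (a point): Centre of the top of the finger post, z = 101 mm: a black upright grip 17 to 19 mm thick that stands 54 mm above the turntable, 76 mm from its axis, 90 degrees counterclockwise of the index line seen from above. It turns with the table.
- clamp_lever (a joint): Angle of the clamp lever in rad: 0 tight (stop), 1.4 fully released (stop); it grows clockwise seen from above and stays where it is left; 2 to 4 N at the knob moves it. The brake bites below about 0.4; below 0.15 it is tight.
- lever_knob (a point): Centre of the top of the lever's knob, z = 93 mm: a black upright knob 18 mm thick reaching down to z = 53 mm, at the end of the horizontal lever, 58 mm from its pivot.
- lever_pivot (a point): Upright pivot of the clamp lever, on its top face, z = 54 mm, at the left side of the casting, 124 mm from the table axis. Tight, the lever points to the front left of the casting (140 degrees from the x axis of table_axis); released, to its back left (60 degrees).
- core_mid (a point): Centre, half-way up, of the bare metal core (diameter 106 mm, 47 mm high, 0.38 kg) that sits loose on the spigot at the middle of the turntable, its top at z = 94 mm. It turns with the table.
- hex_key: Hex key lying on the bench in front of the table, 104 x 36 x 6 mm; a bystander.
- v_block: Steel V-block, 60 x 40 x 30 mm, behind the table; a bystander.
- bearing_a: Ball bearing, 32 mm across, 9 mm high, in front of the table; a bystander.
- bearing_b: Ball bearing, 26 mm across, 8 mm high, in front of the table; a bystander.
- screwdriver: Screwdriver with a red grip, 170 mm long, lying to the right in front of the brush machine; a bystander.

How it is judged (in metres and radians):
On the way, in this order (a step that is already met when the one before it is completed fails the run):
1. the clamp lever is pushed over (past 1.1 rad) before the table has been turned (value of joint clamp_lever above 1.1 rad and distance of index_line from where it was at the start of the episode below 0.015 m), for 0.1 s.
2. the index line stands at the zero line with the clamp still released (y of index_line in the frame of graduated_ring between -0.0045 and 0.0045 m and x of index_line in the frame of graduated_ring below -0.05 m and value of joint clamp_lever above 0.9 rad), for 0.2 s.
At the end, for the whole second after the job is handed in: The end of the index line is within 4.5 mm (2.9 degrees) of the zero line's direction, the clamp lever is within 0.15 rad of its tight stop, the table is at rest and the core sits on its spigot (within 8 mm of the axis, not raised by more than 4.5 mm) (y of index_line in the frame of graduated_ring between -0.0045 and 0.0045 m and x of index_line in the frame of graduated_ring below -0.05 m and value of joint clamp_lever below 0.15 rad and velocity of joint turntable between -0.05 and 0.05 rad/s and horizontal distance between core_mid and table_axis below 0.008 m and z of core_mid in the frame of table_axis below 0.028 m and angle between core_mid's own z axis and vertical below 0.1 rad); the robot touches nothing.
It fails at once if the finger post or the lever knob was taken between the fingers ((horizontal distance between the grasp point and finger_post below 0.007 m and z of the grasp point in the frame of finger_post below 0.012 m) or (horizontal distance between the grasp point and lever_knob below 0.007 m and z of the grasp point in the frame of lever_knob below 0.012 m)).
It fails at once if the core was lifted or tipped off its seat (z of core_mid in the frame of table_axis above 0.032 m or angle between core_mid's own z axis and vertical above 0.15 rad).
It fails at once if a tool or part beside the table was moved by more than 20 mm (distance of any of hex_key, v_block, bearing_a, bearing_b, screwdriver from where it was at the start of the episode above 0.02 m).
It also fails if it takes over 51 s, if anything falls off the work surface, if the arm or the gripper's body presses on something with over 40 N, if the wrist force passes 120 N, or if a joint passes its speed limit or range.

### The arm

A 6-joint arm with a two-finger parallel gripper is mounted at the origin on a cart in front of the work surface, level with it; the furniture and walls round the work are solid. World frame = base frame: x ahead of the robot, y to its left, z up, the work surface at z = 0. Lengths are in m, angles in degrees, forces in N, time in s.
With the tool pointing down it reaches from about 0.325 to 0.85 m from the base axis. Payload 15.5 kg.
Tool frame: the origin (TCP) lies at the very end of the fingers, on their centre line; the grasp point (between the pads) lies arm.grip_depth behind it (arm.grip_depth is the distance from the TCP to the grasp point, in m); z points along the fingers, y is the line along which they close (so a half turn about z gives the same grasp; the last joint's range is limited). The gripper opens to 91 mm and grips with 3 to 60 N. Pads are 32 mm wide; open, the fingers measure 118 mm over their backs; the gripper's body (76 mm by 178 mm) begins 60 mm behind the grasp point.
Start: joints at [68.841, 28.281, 77.091, -0, 74.628, -5.472], TCP at [0.169, 0.602, 0.214] pointing down, gripper open.
Joint ranges: [-166.48, 166.48], [-47.26, 123.95], [12.59, 153.08], [-70.14, 250.14], [6.76, 159.57], [-176.63, 176.63]. Speed limits (degrees/s): [108.29, 108.29, 147.25, 172.46, 172.46, 172.46].

### API

Orientations are given as a 3x3 rotation matrix whose columns are the frame's x, y, z axes.
In Python, from rig import arm gives the robot as it stands. Calls block until the motion is done:
- arm.move_to(position, orientation): joint-space move of the TCP to a pose.
- arm.move_l(position, orientation=None, feed=0.15): straight line of the TCP; orientation=None keeps the orientation; feed is the mean speed in m/s.
- arm.move_joints(angles): joint-space move.
- arm.grip(opening): finger opening in m; the grip force is fixed at half the most; returns when the fingers have stopped.
- arm.sleep(seconds).
- arm.solve_ik(position, orientation): joint angles nearest the present ones, or None.
- arm.snapshot(name): name is "scene" or "side" or "wrist"; returns the picture (420x560x3 uint8, red, green, blue); there is no depth.
- arm.get_calibration(name): a dict with "intrinsics" (3x3 intrinsics, pixels), "cam_to_world" (4x4, takes a point from camera to world coordinates). Camera axes: x right, y down, z forward; pixel columns grow to the right and rows downward; lengths in m; the calibration is good to about 2 mm. A picture is of the moment at which its call begins: read the wrist's pose just before it. get_calibration takes no time and is no camera call; for the wrist camera it gives the pose at the moment of the call.
A pose or a line that the arm cannot do raises arm.Unreachable and nothing moves.
- arm.sign_off(): hands the job in; it is judged then, once.
Readings, each from a call of its own:
- arm.current_t(): time.
- arm.current_joint_positions(): joint angles.
- arm.current_dq(): joint speeds.
- arm.current_tau(): joint torques, N m.
- arm.current_ee_pos(): TCP position.
- arm.current_tool_rot(): TCP orientation.
- arm.current_force(): force on the tool from outside, world axes, zero at the start.
- arm.current_torque(): the same for the moment, N m.
- arm.current_width(): finger opening in m.
- arm.current_grasp_force(): force on a finger pad.
Only numpy, scipy, OpenCV 4.12 (cv2) and the standard library are available. Lean on these libraries where they do the work, as an engineer would, in place of code of your own. Each camera call takes 0.05 s, during which the arm holds its last target. There are 200 camera calls.

## Working session

There is one attempt and no reset: what is moved stays moved. The work goes in short steps, each a Python script; the robot and the scene stay as the last script left them, time stands still between calls to the robot, and variables do not carry over. Pictures are saved under pics/ and viewed, at most 10 in all, crops included, and the job is handed in when it is done.

```bash
mkdir -p pics; ls
python3 - <<'E'
from rig import arm
import cv2, numpy as np
print(arm.grip_depth, arm.current_t())
for n in ("scene","side","wrist"):
    c=arm.get_calibration(n); print(n,np.round(c["intrinsics"],1).tolist(),np.round(c["cam_to_world"],4).tolist())
    im=arm.snapshot(n); cv2.imwrite(f"pics/{n}0.png",im[:,:,::-1])
print(arm.current_tool_rot(), arm.current_t())
E
```

```text
pics
0.0188 0.0
scene [[495.3, 0.0, 284.8], [0.0, 495.3, 215.6], [0.0, 0.0, 1.0]] [[0.9065, -0.2537, 0.3375, 0.1843], [-0.4221, -0.5634, 0.7102, -0.6651], [0.01, -0.7862, -0.6179, 0.7409], [0.0, 0.0, 0.0, 1.0]]
side [[497.4, 0.0, 284.0], [0.0, 497.4, 214.0], [0.0, 0.0, 1.0]] [[-0.9985, 0.0423, -0.0353, 0.5955], [0.0502, 0.436, -0.8986, 1.0307], [-0.0226, -0.899, -0.4374, 0.5605], [0.0, 0.0, 0.0, 1.0]]
wrist [[327.1, 0.0, 281.4], [0.0, 327.1, 204.5], [0.0, 0.0, 1.0]] [[0.2699, 0.9231, 0.274, 0.0913], [0.9629, -0.2585, -0.0777, 0.6234], [-0.0008, 0.2848, -0.9586, 0.3852], [0.0, 0.0, 0.0, 1.0]]
[[-9.62755251e-01  2.70374217e-01 -3.32333980e-04]
 [ 2.70374409e-01  9.62754849e-01 -8.82820444e-04]
 [ 8.12642650e-05 -9.39794621e-04 -9.99999555e-01]] 0.15
```

View pics/scene0.png

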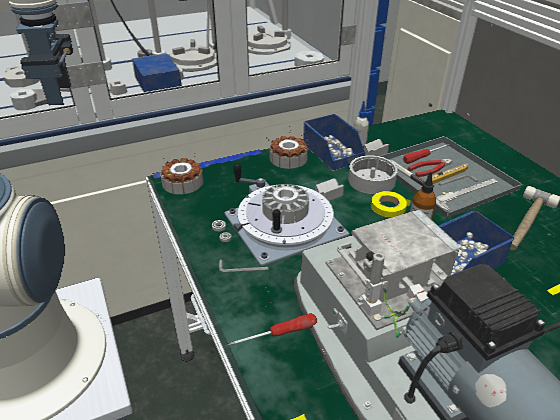

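View pics/side0.png

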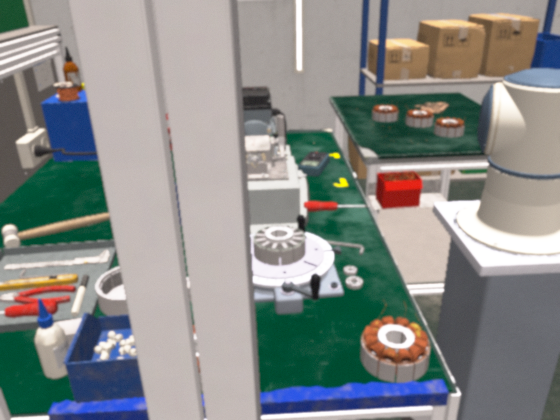

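```bash
cat > h.py <<'E'
from rig import arm
import numpy as np, cv2
def ray(n,uv,z,cal=None):
    c=cal or arm.get_calibration(n); K=np.array(c["intrinsics"]);T=np.array(c["cam_to_world"])
    uv=np.atleast_2d(uv).astype(float)
    d=np.c_[uv,np.ones(len(uv))]@np.linalg.inv(K).T@T[:3,:3].T
    return T[:3,3]+d*((z-T[2,3])/d[:,2])[:,None]
def proj(cal,p):
    K=np.array(cal["intrinsics"]);T=np.linalg.inv(np.array(cal["cam_to_world"]))
    q=(np.atleast_2d(p)@T[:3,:3].T+T[:3,3])@K.T
    return q[:,:2]/q[:,2:]
def down(yaw):  # yaw (deg) of the tool y axis in the world
    a=np.radians(yaw); y=np.array([np.cos(a),np.sin(a),0]); z=np.array([0,0,-1.])
    return np.c_[np.cross(y,z),y,z]
E
python3 - <<'E'
from h import *
print(ray("scene",[[285,208]],.047), ray("scene",[[237,170]],.093), ray("scene",[[277,211]],.101))
c=ray("scene",[[287,208]],.047)[0]
R0=np.array(arm.current_tool_rot());T=np.array(arm.get_calibration("wrist")["cam_to_world"])
p=R0.T@(T[:3,3]-arm.current_ee_pos()); Rc=R0.T@T[:3,:3]; print(p,Rc[:,2])
for yaw in (90,74,110,-90,0):
    R=down(yaw); z=.34; f=R@Rc[:,2]; cam=R@p+[0,0,z]; s=(.047-cam[2])/f[2]
    tcp=c-(cam+s*f)+[0,0,z]; tcp[2]=z
    print(yaw,tcp,arm.solve_ik(tcp,R))
E
```

```text
[[0.57575996 0.15799461 0.047     ]] [[0.50843291 0.28665163 0.093     ]] [[0.52543797 0.09139601 0.101     ]]
[ 8.06253451e-02  5.54272152e-05 -1.71784617e-01] [-2.84908344e-01  3.86418091e-04  9.58554686e-01]
90 [0.52245757 0.1558541  0.34      ] [ 1.03344611e+01  1.59684835e+01  7.70092213e+01 -2.54444375e-14
  8.70222952e+01 -7.96655389e+01]
74 [0.52461892 0.17171849 0.34      ] [ 1.19260470e+01  1.65871527e+01  7.61168283e+01 -2.54444375e-14
  8.72960190e+01 -6.20739530e+01]
110 [0.52600956 0.13619533 0.34      ] [ 8.21896038e+00  1.57999186e+01  7.72506899e+01 -2.54444375e-14
  8.69493915e+01 -1.01781040e+02]
-90 [0.63749996 0.15633969 0.34      ] [ 8.56959328e+00  2.62570411e+01  6.09691042e+01 -2.54444375e-14
  9.27738547e+01  9.85695933e+01]
0 [0.57973597 0.21361809 0.34      ] [ 1.46919204e+01  2.26283954e+01  6.69095310e+01 -2.54444375e-14
  9.04620736e+01  1.46919204e+01]
```

View pics/wrist0.png

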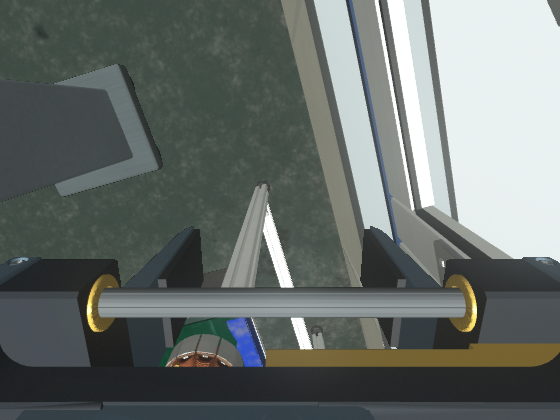

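Run:
```python
from h import *
arm.move_to([.64,.156,.34],down(90)); arm.grip(0.0)
arm.sleep(.2)
cal=arm.get_calibration("wrist"); im=arm.snapshot("wrist"); cv2.imwrite("pics/w1.png",im[:,:,::-1])
np.savez("w1.npz",K=cal["intrinsics"],T=cal["cam_to_world"])
cv2.imwrite("pics/w1c.png",cv2.resize(im[0:280,100:500][:,:,::-1],(800,560),interpolation=cv2.INTER_CUBIC))
print(arm.current_t(),arm.current_width(),arm.current_force(),proj(cal,[.576,.158,.047]))
```

```text
4.1167 1.5586067254015016e-06 [ 0.30396799 -0.14485474  0.65883514] [[282.83551151 119.87619263]]
```

View pics/w1c.png

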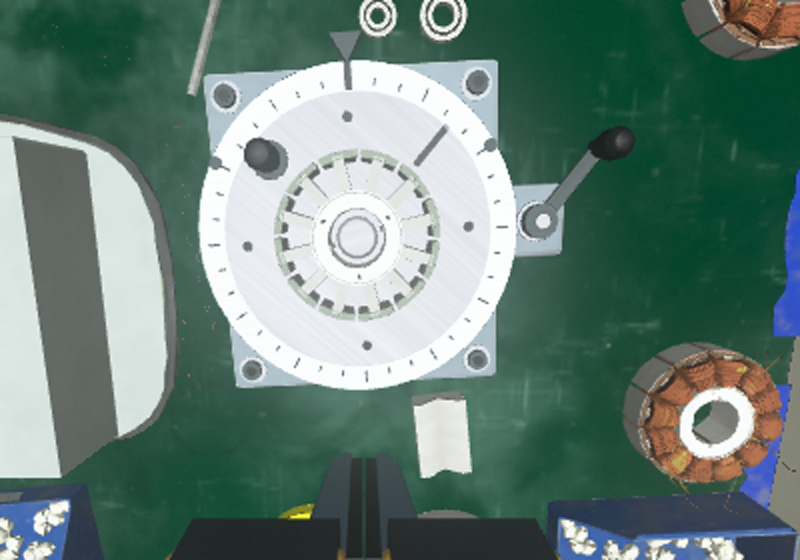

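```bash
cat > meas.py <<'E'
from h import *
def measure(im,cal,c0=(.576,.158),dbg=False):
    """axis, zero and index angle (rad, world) from a wrist view"""
    hsv=cv2.cvtColor(im,cv2.COLOR_RGB2HSV); g=hsv[:,:,2]
    v,u=np.mgrid[:im.shape[0],:im.shape[1]]
    uv=np.c_[u.ravel(),v.ravel()]
    P=lambda z:ray("",uv,z,cal)[:,:2]
    Q=P(.0425)
    if dbg:
        # outer edge of white ring: outermost bright unsaturated pixel per angle
        c=np.array(c0)
        for it in range(4):
            d=Q-c; r=np.hypot(*d.T); a=np.arctan2(d[:,1],d[:,0])
            w=(g.ravel()>225)&(hsv[:,:,1].ravel()<25)&(r>.100)&(r<.1135+.01*(it==0))
            b=((a+np.pi)/(2*np.pi)*120).astype(int); pts=[]
            for k in range(120):
                i=np.where(w&(b==k))[0]
                if len(i): pts.append(Q[i[np.argmax(r[i])]])
            pts=np.array(pts)
            for _ in range(3):
                A=np.c_[2*pts,np.ones(len(pts))]; s=np.linalg.lstsq(A,(pts**2).sum(1),rcond=None)[0]
                c=s[:2]; R=np.sqrt(s[2]+c@c); e=abs(np.hypot(*(pts-c).T)-R); pts=pts[e<max(.001,2*e.std())]
        print("axis",c,"R",R,"n",len(pts))
    else: c=np.array(c0)
    out=[c]
    for z,r0,r1,name in ((.0425,.0935,.1075,"zero"),(.047,.064,.0885,"index")):
        d=P(z)-c; r=np.hypot(*d.T)
        m=((r>r0)&(r<r1)&(g.ravel()<(120))).reshape(g.shape).astype(np.uint8)
        n,lab,st,cen=cv2.connectedComponentsWithStats(m,connectivity=8)
        for k in sorted(range(1,n),key=lambda k:-st[k,4])[:5]:
            i=(lab==k).ravel(); dd=d[i]; th=np.arctan2(dd[:,1].mean(),dd[:,0].mean())
            lat=-dd[:,0]*np.sin(th)+dd[:,1]*np.cos(th)
            print(name,st[k,4],"ang %.2f"%np.degrees(th),"r %.1f-%.1f"%(1e3*r[i].min(),1e3*r[i].max()),"lat std %.2f mm"%(1e3*lat.std()),np.round(cen[k]))
    return c
E
python3 - <<'E'
from meas import *
z=np.load("w1.npz"); cal=dict(intrinsics=z["K"],cam_to_world=z["T"])
im=cv2.imread("pics/w1.png")[:,:,::-1].copy()
c=measure(im,cal,dbg=True)
f=lambda x,y:[100+x/2,y/2]
print("knob",ray("",[f(613,138)],.093,cal),"pivot",ray("",[f(541,220)],.054,cal),"post",ray("",[f(260,150)],.101,cal))
print("screws",ray("",[f(225,95),f(478,82),f(252,370),f(477,360)],.012,cal))
# machine height from side view: bottom/top corner
b=ray("side",[[300,222]],0)[0]; C=np.array(arm.get_calibration("side")["cam_to_world"])[:3,3]
print("machine foot",b,[ray("side",[[300,183]],h)[0].round(3).tolist() for h in (.08,.1,.12,.15)])
E
```

```text
axis [0.57316813 0.1519499 ] R 0.10969128328116551 n 113
zero 5 ang -129.19 r 93.5-94.6 lat std 1.61 mm [224.  72.]
zero 1 ang -126.16 r 93.5-93.5 lat std 0.00 mm [222.  75.]
zero 1 ang 123.58 r 102.2-102.2 lat std 0.00 mm [342.  74.]
zero 1 ang -116.07 r 102.6-102.6 lat std 0.00 mm [210.  83.]
zero 1 ang -86.60 r 99.7-99.7 lat std 0.00 mm [207. 122.]
index 198 ang -129.15 r 69.3-88.5 lat std 5.41 mm [232.  79.]
index 1 ang 3.77 r 75.7-75.7 lat std 0.00 mm [282. 172.]
index 1 ang 4.68 r 78.7-78.7 lat std 0.00 mm [283. 174.]
knob [[0.51566909 0.30477159 0.093     ]] pivot [[0.56282689 0.27582041 0.054     ]] post [[0.52314214 0.09575312 0.101     ]]
screws [[0.47949988 0.05987023 0.012     ]
 [0.471173   0.23591117 0.012     ]
 [0.67610264 0.06930275 0.012     ]
 [0.66802744 0.24509987 0.012     ]]
machine foot [ 0.51284218 -0.07132281  0.        ] [[0.507, -0.131, 0.08], [0.511, -0.083, 0.1], [0.515, -0.035, 0.12], [0.52, 0.038, 0.15]]
```

Run:
```python
import cv2
a=cv2.imread("pics/scene0.png")[150:350,190:470]; cv2.imwrite("pics/sc.png",cv2.resize(a,None,fx=2.8,fy=2.8,interpolation=cv2.INTER_CUBIC))
```

```text
(no output)
```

View pics/sc.png

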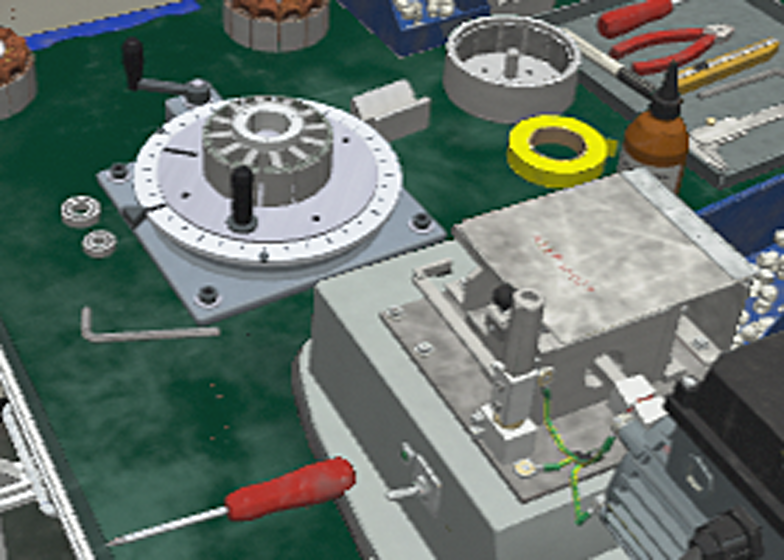

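```bash
sed -i 's/g.ravel()<(120)/g.ravel()<(175)/' meas.py
python3 - <<'E'
from meas import *
z=np.load("w1.npz"); cal=dict(intrinsics=z["K"],cam_to_world=z["T"])
im=cv2.imread("pics/w1.png")[:,:,::-1].copy()
measure(im,cal,c0=(.5733,.1522))
def tri(a,b):
    C1=np.array(arm.get_calibration("scene")["cam_to_world"])[:3,3];C2=z["T"][:3,3]
    d1=ray("scene",[a],0)[0]-C1; d2=ray("",[b],0,cal)[0]-C2
    s=np.linalg.lstsq(np.c_[d1,-d2],C2-C1,rcond=None)[0]; p,q=C1+s[0]*d1,C2+s[1]*d2
    return (p+q)/2,np.linalg.norm(p-q)
print("plate far-left",tri((190+455/2.8,150+232/2.8),(107,70)))
print("box corner",tri((190+315/2.8,150+285/2.8),(100,60)))
for h in (.08,.1,.12): print(h,ray("scene",[[190+315/2.8,150+285/2.8],[190+440/2.8,150+240/2.8],[190+640/2.8,150+168/2.8],[190+458/2.8,150+225/2.8]],h)[:,:2].round(3).tolist(),ray("",[[185,130],[175,75],[187,160]],h,cal)[:,:2].round(3).tolist())
E
```

```text
zero 39 ang -176.18 r 94.4-107.4 lat std 1.30 mm [273.  38.]
zero 26 ang 123.71 r 97.4-107.3 lat std 2.01 mm [343.  73.]
zero 22 ang -116.45 r 97.1-107.3 lat std 1.86 mm [209.  82.]
zero 9 ang -128.97 r 93.5-94.8 lat std 2.88 mm [224.  72.]
zero 6 ang 93.68 r 96.1-103.0 lat std 0.15 mm [350. 113.]
index 302 ang -129.67 r 64.2-88.4 lat std 6.36 mm [234.  80.]
index 64 ang 140.24 r 64.3-88.4 lat std 1.22 mm [315.  72.]
index 20 ang -174.67 r 73.5-78.6 lat std 1.59 mm [273.  58.]
index 19 ang 95.03 r 73.3-78.9 lat std 1.60 mm [334. 113.]
index 16 ang -85.06 r 74.2-78.7 lat std 1.61 mm [223. 123.]
plate far-left (array([ 0.56227797, -0.05583967,  0.13697173]), np.float64(0.09568537090853355))
box corner (array([ 0.51064614, -0.05153316,  0.10852999]), np.float64(0.005947365919200422))
0.08 [[0.528, -0.025], [0.634, -0.019], [0.822, -0.008], [0.655, -0.01]] [[0.588, 0.032], [0.521, 0.025], [0.626, 0.031]]
0.1 [[0.518, -0.044], [0.62, -0.038], [0.803, -0.028], [0.641, -0.029]] [[0.586, 0.037], [0.523, 0.031], [0.623, 0.037]]
0.12 [[0.508, -0.064], [0.607, -0.058], [0.784, -0.048], [0.627, -0.049]] [[0.585, 0.043], [0.525, 0.037], [0.62, 0.043]]
```

```bash
cat > push.py <<'E'
from meas import *
AX=np.array([.5733,.1522]); PV=np.array([.5628,.2758])
def pose(c,rad,phi,back,sgn,z):
    """finger behind a knob at angle phi (deg) on radius rad; sgn +1 pushes counterclockwise; tool y radial"""
    a=np.radians(phi); r=np.array([np.cos(a),np.sin(a)]); t=sgn*np.array([-r[1],r[0]])
    return np.r_[c+rad*r-back*t,z]
def arc(c,rad,phis,back,sgn,z,yawoff,feed=.06,fmax=12):
    for p in phis:
        arm.move_l(pose(c,rad,p,back,sgn,z),down(p+yawoff),feed=feed)
        F=np.array(arm.current_force()); f=np.hypot(*F[:2])
        print("%.1f"%p,"F",F.round(1),"t %.2f"%arm.current_t())
        if f>fmax: return p
    return p
E
python3 - <<'E'
from push import *
print("force0",np.round(arm.current_force(),1))
p=pose(PV,.058,147,.042,-1,.16)
arm.move_to(p,down(147)); p[2]=.064; arm.move_l(p,feed=.15)
print("down",np.round(arm.current_force(),1),arm.current_t())
arc(PV,.058,[147,136,125,114,103,92,82,74,69,66,64],.025,-1,.064,0)
cal=arm.get_calibration("wrist"); im=arm.snapshot("wrist"); cv2.imwrite("pics/w2.png",im[:,:,::-1])
np.savez("w2.npz",K=cal["intrinsics"],T=cal["cam_to_world"])
E
```

```text
force0 [ 0.3 -0.1  0.7]
down [1.2 0.4 0.1] 5.925
147.0 F [-0.2  0.6 -1.4] t 6.36
136.0 F [-0.5  0.4 -0.4] t 6.71
125.0 F [-0.2 -0.4 -0.5] t 7.06
114.0 F [-0.4  0.2 -0.9] t 7.41
103.0 F [-0.5  0.2  0.3] t 7.76
92.0 F [-1.1  0.8 -0.1] t 8.11
82.0 F [-0.   0.  -0.9] t 8.44
74.0 F [-0.2  0.4  0.4] t 8.74
69.0 F [-0.1 -0.2  0.8] t 8.99
66.0 F [ 0.1 -0.5  0.1] t 9.24
64.0 F [-1.5  0.1  0.3] t 9.49
```

View pics/w2.png

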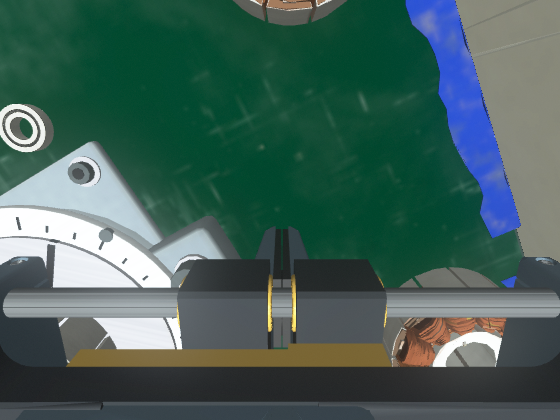

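Run:
```python
from push import *
arm.move_l(pose(PV,.058,64,.035,-1,.064),feed=.1)
p=np.array(arm.current_ee_pos()); p[2]=.16; arm.move_l(p,feed=.25)
arm.move_to([.65,.156,.30],down(90)); arm.sleep(.15)
cal=arm.get_calibration("wrist"); im=arm.snapshot("wrist"); cv2.imwrite("pics/w3.png",im[:,:,::-1])
np.savez("w3.npz",K=cal["intrinsics"],T=cal["cam_to_world"])
cv2.imwrite("pics/w3c.png",cv2.resize(im[0:260,170:450][:,:,::-1],None,fx=2.3,fy=2.3,interpolation=cv2.INTER_CUBIC))
measure(im,cal,c0=AX,dbg=True); print(arm.current_t())
```

```text
axis [0.5731348  0.15195722] R 0.1096359303240757 n 111
zero 54 ang -176.34 r 93.5-107.3 lat std 1.34 mm [272.  22.]
zero 37 ang -129.31 r 93.6-99.8 lat std 3.95 mm [216.  59.]
zero 31 ang 123.59 r 97.4-107.4 lat std 2.04 mm [349.  62.]
zero 31 ang -116.34 r 95.9-107.3 lat std 1.82 mm [201.  72.]
zero 9 ang 153.66 r 95.8-103.1 lat std 0.38 mm [315.  33.]
index 377 ang -129.86 r 64.0-88.3 lat std 6.36 mm [228.  69.]
index 78 ang 140.07 r 64.5-88.5 lat std 1.21 mm [318.  60.]
index 26 ang -174.79 r 73.5-79.0 lat std 1.72 mm [271.  45.]
index 24 ang -84.83 r 73.4-79.8 lat std 1.62 mm [216. 117.]
index 23 ang 95.03 r 73.0-79.3 lat std 1.52 mm [338. 106.]
11.5167
```

View pics/w3c.png

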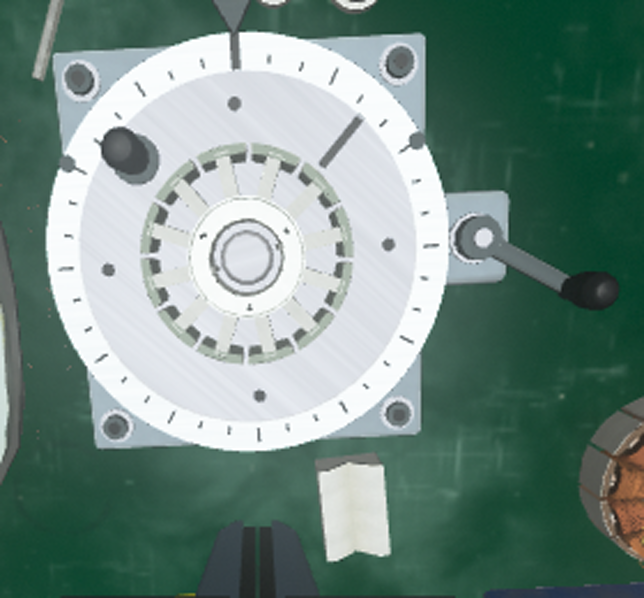

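Run:
```python
from push import *
AX=np.array([.5732,.1520])
p=pose(AX,.076,230,.048,1,.17)
arm.move_to(p,down(50)); p[2]=.070; arm.move_l(p,feed=.15)
print("down",np.round(arm.current_force(),1),arm.current_t())
arc(AX,.076,[230,238,246,254,261,266],.025,1,.070,-180,feed=.05)
arm.sleep(.1)
cal=arm.get_calibration("wrist"); im=arm.snapshot("wrist"); cv2.imwrite("pics/w4.png",im[:,:,::-1])
np.savez("w4.npz",K=cal["intrinsics"],T=cal["cam_to_world"])
measure(im,cal,c0=AX)
print(proj(cal,[[*(AX-[.09,.006]),.047]]),arm.current_t())
```

```text
down [ 0.3 -0.   0.2] 13.1833
230.0 F [0.1 0.2 0.3] t 13.79
238.0 F [ 0.7 -1.1 -0.7] t 14.17
246.0 F [-0.7 -0.1  0.7] t 14.54
254.0 F [ 0.   0.1 -0.2] t 14.92
261.0 F [ 0.  -0.6 -0.3] t 15.26
266.0 F [0.  0.2 0.5] t 15.55
zero 5043 ang -36.48 r 93.5-107.5 lat std 60.63 mm [326. 350.]
zero 2027 ang 69.96 r 93.5-107.5 lat std 24.72 mm [524. 304.]
zero 221 ang -176.61 r 93.5-107.5 lat std 1.52 mm [388. 118.]
zero 131 ang 123.28 r 95.9-107.5 lat std 2.01 mm [536. 179.]
zero 118 ang -116.32 r 95.8-107.5 lat std 2.03 mm [250. 216.]
index 7539 ang -54.94 r 64.0-88.5 lat std 47.45 mm [323. 320.]
index 2916 ang 69.55 r 64.0-88.5 lat std 22.06 mm [497. 300.]
index 351 ang 176.44 r 64.1-88.0 lat std 1.47 mm [407. 159.]
index 111 ang 131.28 r 73.0-79.9 lat std 1.88 mm [492. 194.]
index 106 ang -138.19 r 72.2-79.4 lat std 1.83 mm [316. 197.]
[[389.59007172 136.67285654]] 15.7
```

View pics/w4.png

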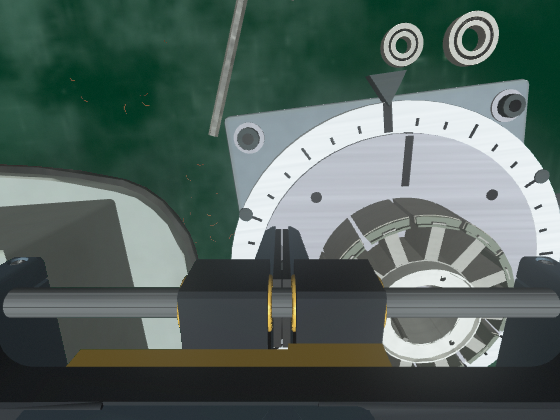

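```bash
cat >> meas.py <<'E'
def err(cal,im,c):
    """zero minus index angle in degrees, lines near -176 deg"""
    hsv=cv2.cvtColor(im,cv2.COLOR_RGB2HSV); g=hsv[:,:,2].ravel()
    v,u=np.mgrid[:im.shape[0],:im.shape[1]]; uv=np.c_[u.ravel(),v.ravel()]; o=[]
    for z,r0,r1,a0,w in ((.0425,.094,.1075,183.5,3),(.047,.066,.088,180,9)):
        d=ray("",uv,z,cal)[:,:2]-c; r=np.hypot(*d.T); a=np.degrees(np.arctan2(d[:,1],d[:,0]))%360
        m=((r>r0)&(r<r1)&(abs(a-a0)<w)&(g<160)).reshape(im.shape[:2]).astype(np.uint8)
        n,lab,st,_=cv2.connectedComponentsWithStats(m); k=1+np.argmax([ (np.ptp(r[(lab==j).ravel()])>.011)*st[j,4] for j in range(1,n)])
        i=(lab==k).ravel(); o.append(a[i].mean()); print("line",st[k,4],"%.2f"%a[i].mean(),"r %.3f-%.3f"%(r[i].min(),r[i].max()))
    return o[0]-o[1]
E
python3 - <<'E'
from push import *
AX=np.array([.5732,.1520])
def look():
    arm.sleep(.15); cal=arm.get_calibration("wrist"); im=arm.snapshot("wrist"); e=err(cal,im,AX); print("err",e); return e,im
arc(AX,.076,[270.5],.025,1,.070,-180,feed=.03)
e,im=look(); p=270.5
for _ in range(2):
    if .4<e<6: p+=e-.1; arc(AX,.076,[p],.025,1,.070,-180,feed=.02); e,im=look()
cv2.imwrite("pics/w5.png",im[:,:,::-1]); print(p,arm.current_t())
open("p.txt","w").write(str(p))
E
```

```text
270.5 F [ 0.6  0.2 -0. ] t 16.06
line 209 183.41 r 0.094-0.107
line 306 180.92 r 0.066-0.088
err 2.4901883447099067
272.9 F [ 0.1 -0.2 -0.9] t 16.57
line 212 183.38 r 0.094-0.107
line 304 183.20 r 0.066-0.088
err 0.18090731701516916
272.8901883447099 16.775
```

View pics/w5.png

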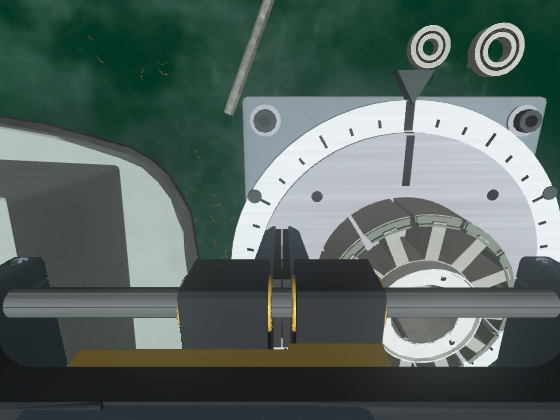

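Run:
```python
from push import *
A=np.array([.5732,.1520]); p0=float(open("p.txt").read())
arm.move_l(pose(A,.076,p0,.045,1,.070),feed=.08)
q=np.array(arm.current_ee_pos()); q[2]=.17; arm.move_l(q,feed=.25)
p=pose(PV,.058,59,.047,1,.17); arm.move_to(p,down(59)); p[2]=.064; arm.move_l(p,feed=.15)
print("down",np.round(arm.current_force(),1),arm.current_t())
e=arc(PV,.058,[60,72,84,96,108,120,130,136,139,141,143,145,147,149,151],.025,1,.064,0,feed=.06,fmax=9)
arm.move_l(pose(PV,.058,e,.045,1,.064),feed=.1)
q=np.array(arm.current_ee_pos()); q[2]=.17; arm.move_l(q,feed=.25)
arm.move_to([.65,.156,.30],down(90)); arm.sleep(.15)
cal=arm.get_calibration("wrist"); im=arm.snapshot("wrist"); cv2.imwrite("pics/w6.png",im[:,:,::-1])
cv2.imwrite("pics/w6c.png",cv2.resize(im[0:260,170:450][:,:,::-1],None,fx=2.3,fy=2.3,interpolation=cv2.INTER_CUBIC))
print("err",err(cal,im,A),arm.current_t(),np.round(arm.current_force(),1))
```

```text
down [-0.1  0.1  0.5] 19.5667
60.0 F [ 0.4  0.3 -0.4] t 20.10
72.0 F [ 0.2 -0.  -0.2] t 20.47
84.0 F [0.8 0.2 0.5] t 20.83
96.0 F [-0.6  0.4  0. ] t 21.20
108.0 F [-0.  -0.1 -0.6] t 21.57
120.0 F [0.7 0.5 0.1] t 21.93
130.0 F [-0.4  0.2  0.3] t 22.27
136.0 F [0.5 1.  0.9] t 22.52
139.0 F [ 1.  -0.3 -0.2] t 22.77
141.0 F [ 1.3  0.3 -0.4] t 23.02
143.0 F [ 4.2  1.9 -0.9] t 23.27
145.0 F [ 8.9  9.3 -6.6] t 23.52
line 48 183.73 r 0.095-0.107
line 69 183.51 r 0.067-0.087
err 0.22065654591096973 25.65 [-0.9  1.   0.3]
```

View pics/w6c.png

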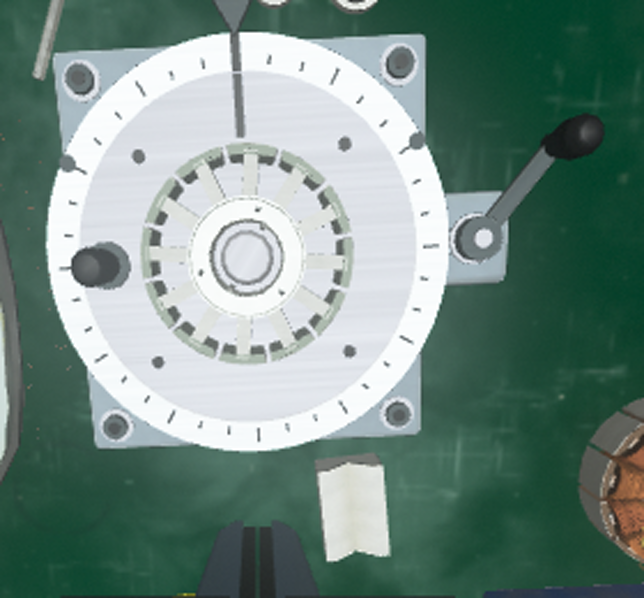

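```bash
python3 -c "
from rig import arm
print(arm.sign_off())"
```

```text
the job is handed in; nothing more can be done
None
```

The job is handed in: the index line is about 0.2° from the zero line, the clamp lever is back at its tight stop, the core looks seated, and the clock read 25.7 s of the 51 s limit. The sign-off call gave no verdict.

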